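# Clamp the beech block in the quick-release vise

## Robot

A 6-joint arm with a two-finger parallel gripper is mounted at the origin on a cart in front of the work surface, level with it; the furniture and walls round the work are solid. World frame = base frame: x ahead of the robot, y to its left, z up, the work surface at z = 0. Lengths are in mm, angles in degrees, forces in N, time in s.
With the tool pointing down it reaches from about 275 to 1000 mm from the base axis. Payload 8.4 kg.
Tool frame: the origin (TCP) lies midway between the tips of the shut fingers; the grasp point (between the pads) lies 19 mm behind it (robot.grip_depth is the distance from the TCP to the grasp point, in mm); z points along the fingers, y is the direction in which the jaws open and shut (so a half turn about z gives the same grasp; the last joint's range is limited). The gripper opens to 85 mm and grips with 20 to 120 N. Pads are 22 mm wide; open, the fingers measure 114 mm over their backs; the gripper's body (76 mm by 85 mm) begins 54 mm behind the grasp point. The pads swing forward as they close: fully open they stand 13 mm farther back than shut.
Start: joints at [72.514, 20.225, 93.587, -0, 66.188, -0.138], TCP at [186.37, 596.569, 231.281] pointing down, gripper open.
Joint ranges: [-150.9, 150.9], [-52.94, 120.26], [3.33, 152.33], [-74.26, 254.26], [0, 154.13], [-172.89, 172.89]. Speed limits (degrees/s): [127.2, 127.2, 159.86, 180, 180, 180].

## Interface

Orientations are given as [roll, pitch, yaw] about the fixed x, y, z axes, in that order (R = Rz(yaw) Ry(pitch) Rx(roll)).
In Python, from cell import robot gives the robot as it stands. The module is installed in compiled form; this text tells all that it offers. Calls block until the motion is done:
- robot.goto(position, orientation): joint-space move of the TCP to a pose.
- robot.servo_line(position, frame=None, v=150, contact_N=None): straight line of the TCP; frame=None keeps the orientation; v is the mean speed in mm/s. With contact_N (N) it stops when the force on the tool has changed by that much, and returns True; else False.
- robot.goto_joints(angles): joint-space move.
- robot.let_go() and robot.grab(grasp_force=None): open the fingers fully, or close them until they stop; grasp_force is the grip in N (None keeps the last).
- robot.hold(seconds).
- robot.inverse_kinematics(position, orientation): joint angles nearest the present ones, or None.
- robot.grab_frame(name): name is "scene" or "top"; returns the picture (480x640x3 uint8, blue, green, red); there is no depth.
- robot.camera_info(name): a dict with "fx", "fy", "cx", "cy" (pixels), "camera_from_world" (4x4, takes a point from world to camera coordinates). Camera axes: x right, y down, z forward; pixel columns grow to the right and rows downward; lengths in mm; the calibration is good to about 2 mm. A picture is of the moment at which its call begins. camera_info takes no time and is no camera call.
A pose or a line that the arm cannot do raises robot.Unreachable and nothing moves.
- robot.job_done(): hands the job in, once; it reports no verdict.
Readings, each from a call of its own:
- robot.read_t(): time.
- robot.read_joints(): joint angles.
- robot.read_qvel(): joint speeds.
- robot.read_joint_torque(): joint torques, N m.
- robot.read_position(): TCP position.
- robot.read_eef_rot(): TCP orientation.
- robot.read_wrist_force(): force on the tool from outside, world axes, zero at the start.
- robot.read_moment(): the same for the moment, N m.
- robot.read_grip_width(): opening from 0.0 (shut) to 1.0 (fully open).
Only numpy, scipy, OpenCV 4.12 (cv2) and the standard library are available. Lean on these libraries where they do the work, as an engineer would, in place of code of your own. Each camera call takes 0.05 s, during which the arm holds its last target.

## Task

The beech block standing in the mouth of the quick-release bench vise has to be held fast for drilling. Squeeze the vise's release lever against the upright post beside it, slide the moving jaw up to the block and let go of the lever; then screw the jaw tight by pressing the crank's ball handle down as far as it goes.

Things in the scene. Friction and masses are not known exactly. Their poses are not given: they have to be found in the camera images.
- fixed_jaw: fixed jaw of the big grey quick-release vise (not the small white vice): upright plate with pale wooden liner, 90 mm wide, top 60 mm above the bench. Origin at bench height under the middle of its clamping face; x is the slide direction, from the moving jaw into the fixed jaw, z up. The vise is bolted down; bed 250 x 92 mm, rail tops 16 mm above the bench
- pressure_jaw: moving jaw: plate with pale wooden liner, 90 mm wide. Origin in the middle of its clamping face, 40 mm above the bench, axes as fixed_jaw. Opening = distance of the two jaw origins along x: 80 to 115 mm at the start, 60 mm when both touch the block. Backed by a 2.2 N/mm spring with 12 mm travel; rides on the carriage with post, lever and crank
- wood_block: oiled beech block, 60 mm along its x (between the jaws), 110 mm along y, 40 mm high, 0.16 kg, loose. Origin in the middle of its underside, which rests on the vise's rails, 16 mm above the bench. Starts 3 to 9 mm clear of the fixed jaw and slides up to it when the moving jaw pushes it (about 1 N)
- squeeze_point (a point): squeeze here from above, fingers closing along fixed_jaw's y: 93 mm above the bench, midway between fixed post and squeezed lever. Post's outer face is 12 mm to -y, lever's 21 mm to +y at rest, 12 mm squeezed. Both 24 mm wide along x, tops 112 mm, carriage top 67 mm above the bench. Squeezed, the carriage slides along x with 2 to 3 N; else a half nut locks it
- release_lever (a joint): angle of the steel release lever beside the post: about 0 (to -0.03) at rest, half nut engaged and carriage locked; 0.16 rad squeezed fully; free above 0.08; a spring returns it. 12 to 16 N squeezes it. On release the half nut drops into a tooth of its rack (4.2 mm pitch), which can shift the carriage a few mm
- crank_ball (a point): centre of the black ball, 22 mm diameter, on the crank's end, 50 mm from the screw axis. The axis runs along fixed_jaw's x, 58 mm above the bench; the crank stands 64 mm behind the squeeze point (towards -x), its ball on the +y side of the axis
- crank (a joint): crank angle: at 0 the arm rises 0.44 rad above level (ball centre 79 mm above the bench); grows as the ball is pressed down; stop at 1.05 rad, 0.61 rad below level (ball centre 29 mm above the bench). The full swing advances the moving jaw 12 mm; it stays where left; pressing the ball straight down takes up to about 20 N

How it is judged:
By the outcome, as a careful person would: the job done as asked, in the order asked, and still so for the second after the job is handed in, with the robot touching nothing.
It also fails if it takes over 40 s, if anything falls off the work surface, if the arm or the gripper's body presses on something with over 40 N, if the wrist force passes 120 N, or if a joint passes its speed limit or range.

## Working session

There is one attempt and no reset: what is moved stays moved. The work goes in short steps, each a Python script; the robot and the scene stay as the last script left them, time stands still between calls to the robot, and variables do not carry over. Pictures are saved under pics/ and viewed, and the job is handed in when it is done.

```bash
mkdir -p pics; python3 - <<'E'
from cell import robot
import cv2,numpy as np
np.set_printoptions(precision=3,suppress=True)
for n in("scene","top"):
    cv2.imwrite(f"pics/{n}0.png",robot.grab_frame(n)); c=robot.camera_info(n); print(n,c)
print(robot.read_t(),robot.read_eef_rot(),robot.read_wrist_force())
E
```

```text
scene {'fx': 510.12263417045887, 'fy': 510.12263417045887, 'cx': 319.4252154291965, 'cy': 237.65967471247365, 'camera_from_world': array([[   0.802,   -0.597,   -0.022, -410.095],
       [  -0.329,   -0.411,   -0.85 ,  266.328],
       [   0.498,    0.689,   -0.526,  620.344],
       [   0.   ,    0.   ,    0.   ,    1.   ]])}
top {'fx': 606.3502723226616, 'fy': 606.3502723226616, 'cx': 325.01814872397887, 'cy': 234.9718390444255, 'camera_from_world': array([[ -0.02 ,  -1.   ,   0.01 ,  36.821],
       [ -0.997,   0.019,  -0.077, 519.374],
       [  0.076,  -0.011,  -0.997, 920.306],
       [  0.   ,   0.   ,   0.   ,   1.   ]])}
0.1 [-179.926   -0.001  162.649] [ 1.077  0.361 -1.025]
```

View pics/scene0.png

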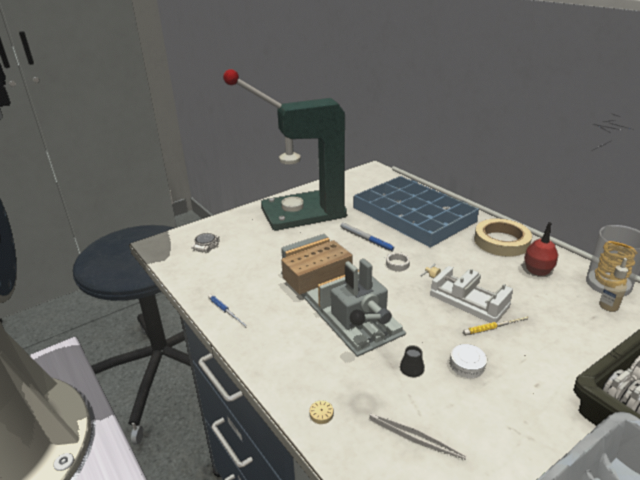

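View pics/top0.png

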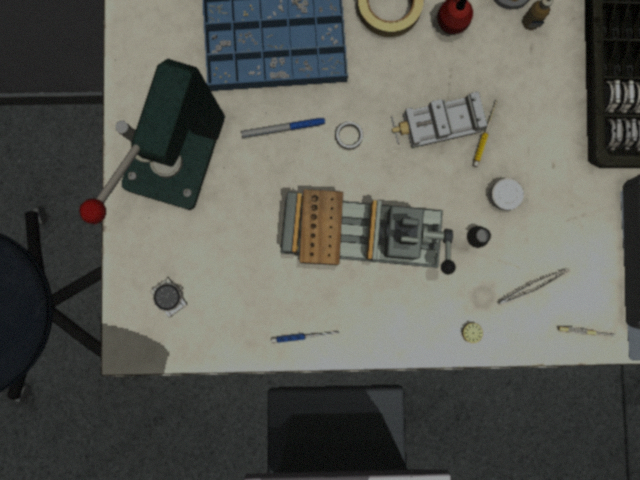

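```bash
python3 - <<'E'
import cv2
a=cv2.imread("pics/top0.png")[170:290,265:475]; cv2.imwrite("pics/topz.png",cv2.resize(a,None,fx=3.8,fy=3.8,interpolation=cv2.INTER_CUBIC))
a=cv2.imread("pics/scene0.png")[225:365,270:420]; cv2.imwrite("pics/scz.png",cv2.resize(a,None,fx=4,fy=4,interpolation=cv2.INTER_CUBIC))
E
```

```text
(no output)
```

View pics/topz.png

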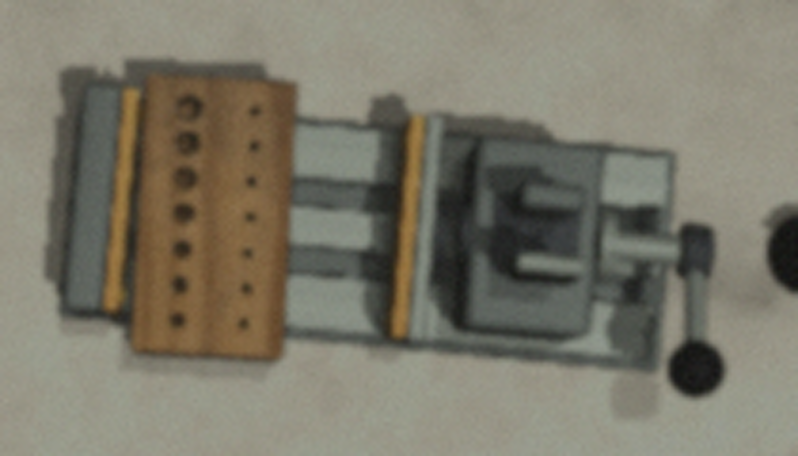

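View pics/scz.png

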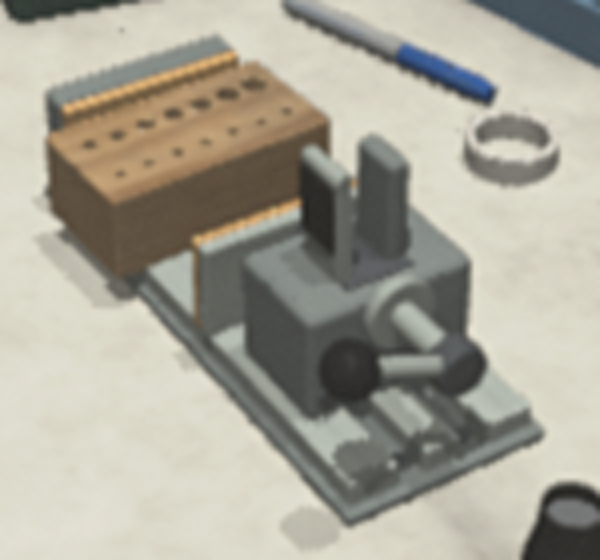

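```bash
cat > h.py <<'E'
import cv2,numpy as np
from cell import robot
np.set_printoptions(precision=2,suppress=True)
def ray(n,u,v):
    c=robot.camera_info(n);M=np.array(c["camera_from_world"]);R=M[:3,:3];t=M[:3,3]
    return -R.T@t, R.T@np.array([(u-c["cx"])/c["fx"],(v-c["cy"])/c["fy"],1])
def onz(n,u,v,z):
    o,d=ray(n,u,v);return o+d*(z-o[2])/d[2]
def tri(p,q):
    o1,d1=ray("top",*p);o2,d2=ray("scene",*q)
    d1/=np.linalg.norm(d1);d2/=np.linalg.norm(d2)
    s=np.linalg.lstsq(np.c_[d1,-d2],o2-o1,rcond=None)[0]
    a=o1+s[0]*d1;b=o2+s[1]*d2
    return (a+b)/2,np.linalg.norm(a-b)
def proj(n,P):
    c=robot.camera_info(n);M=np.array(c["camera_from_world"]);p=M[:3,:3]@np.array(P,float)+M[:3,3]
    return np.array([c["fx"]*p[0]/p[2]+c["cx"],c["fy"]*p[1]/p[2]+c["cy"]])
def blobs(mask,off,amin):
    cs,_=cv2.findContours(mask.astype(np.uint8),cv2.RETR_EXTERNAL,cv2.CHAIN_APPROX_NONE)
    return [(cv2.contourArea(k),k+np.array(off)) for k in cs if cv2.contourArea(k)>amin]
E
python3 - <<'E'
from h import *
t=cv2.imread("pics/top0.png");s=cv2.imread("pics/scene0.png")
def zt(u,v):return (u+.5)/3.8-.5+265,(v+.5)/3.8-.5+170
def zs(u,v):return (u+.5)/4-.5+270,(v+.5)/4-.5+225
h=cv2.cvtColor(t[170:290,265:475],cv2.COLOR_BGR2HSV)
m=(h[...,1]>110)&(h[...,0]>14)&(h[...,0]<26)&(h[...,2]>120)
for a,k in blobs(m,(265,170),20):
    r=cv2.minAreaRect(k);b=cv2.boxPoints(r);print("liner",a,r[0],r[1],r[2]);print(np.array([onz("top",*p,60) for p in b]))
    print(" ctr",onz("top",*r[0],60))
for n,im,(x0,y0,x1,y1) in(("top",t,(435,255,460,280)),("scene",s,(348,305,368,328))):
    g=im[y0:y1,x0:x1].max(2)
    for a,k in blobs(g<55,(x0,y0),20):
        print(n,"ball",a,cv2.minEnclosingCircle(k),cv2.boundingRect(k), np.mean(k[:,0],0))
print("manual ball",tri(zt(695,369),zs(350,370)))
for nm,p in dict(postL=(525,195),postR=(585,200),levL=(520,262),levR=(583,270),fix1=(142,90),fix2=(122,312)).items():
    z=60 if nm[0]=='f' else 112
    print(nm,onz("top",*zt(*p),z))
for nm,p in dict(bl1=(150,75),bl2=(297,82),bl3=(280,358),bl4=(132,353)).items():print(nm,onz("top",*zt(*p),56))
for nm,p in dict(bedR1=(675,152),bedR2=(655,370)).items():print(nm,onz("top",*zt(*p),16))
E
```

```text
liner 269.5 (311.0, 237.0) (14.0, 48.0) 0.0
[[478.92  58.93  60.  ]
 [550.28  57.7   60.  ]
 [549.89  36.88  60.  ]
 [478.52  38.24  60.  ]]
 ctr [514.29  47.94  60.  ]
liner 109.5 (372.23236083984375, 229.01976013183594) (3.0527939796447754, 56.307090759277344) 4.864514350891113
[[483.06 -36.37  60.  ]
 [566.58 -45.62  60.  ]
 [566.1  -50.15  60.  ]
 [482.59 -40.86  60.  ]]
 ctr [524.43 -43.23  60.  ]
liner 641.5 (329.0, 227.5) (16.0, 69.0) 0.0
[[476.95  33.83  60.  ]
 [579.8   31.84  60.  ]
 [579.36   7.97  60.  ]
 [476.49  10.18  60.  ]]
 ctr [527.93  20.96  60.  ]
liner 111.0 (296.5386047363281, 221.54583740234375) (3.4131932258605957, 57.303489685058594) 4.864514350891113
[[495.61  75.8   60.  ]
 [580.68  67.21  60.  ]
 [580.15  62.15  60.  ]
 [495.08  70.78  60.  ]]
 ctr [537.72  69.    60.  ]
top ball 127.5 ((447.5, 266.0), 7.159010887145996) (441, 259, 14, 15) [447.54 266.32]
scene ball 156.0 ((357.0, 317.5), 7.632268905639648) (350, 310, 15, 16) [356.74 317.26]
manual ball (array([ 466.3 , -150.32,   75.38]), np.float64(0.8403860019329936))
postL [530.55 -81.74 112.  ]
postR [ 528.27 -103.85  112.  ]
levL [505.81 -79.16 112.  ]
levR [ 502.41 -102.29  112.  ]
fix1 [579.85  60.17  60.  ]
fix2 [492.83  69.44  60.  ]
bl1 [586.35  57.02  56.  ]
bl2 [582.49  -0.9   56.  ]
bl3 [473.84   8.16  56.  ]
bl4 [476.93  65.94  56.  ]
bedR1 [ 556.51 -157.58   16.  ]
bedR2 [ 467.07 -146.28   16.  ]
```

```bash
python3 - <<'E'
from h import *
print("red",tri((92,210),(231,77)))
print("press head corner",[onz("top",*p,280) for p in((223,125),(190,207),(135,155))])
print("ball",tri((447.5,266.2),(357,317.4)))
sq=np.array([520,-92.,0])
r=robot.inverse_kinematics
for y in(83.5,-96.5):
  print(y,r([520,-92,74],[180,0,y]),r([520,-92,170],[180,0,y]))
print(r([120,380,330],[180,0,162]),r([390,-70,330],[180,0,83.5]))
E
```

```text
red (array([529.27, 277.87, 311.6 ]), np.float64(0.3210315311874374))
press head corner [array([627.3 , 142.69, 280.  ]), array([534.41, 180.29, 280.  ]), array([594.62, 242.02, 280.  ])]
ball (array([ 466.74, -150.2 ,   74.66]), np.float64(0.02371247415987397))
83.5 [-10.2   23.71 112.53  -0.    43.76  -3.7 ] [-10.2   15.71 108.79  -0.    55.5   -3.7 ]
-96.5 None None
[ 72.26  -6.39 111.57  -0.    74.82   0.26] [-10.39  -6.63 111.78   0.    74.86  -3.89]
```

```bash
python3 - <<'E'
from h import *
robot.goto([120,380,330],[180,0,162])
robot.goto([390,-70,300],[180,0,83.5])
robot.goto([519.8,-92,170],[180,0,83.5])
print(robot.read_t(),robot.read_position(),robot.read_eef_rot(),robot.read_wrist_force())
s=robot.grab_frame("scene");t=robot.grab_frame("top")
a=cv2.resize(s[190:350,260:440],None,fx=2.2,fy=2.2,interpolation=cv2.INTER_CUBIC);b=cv2.resize(t[160:320,265:475],None,fx=1.9,fy=2.2,interpolation=cv2.INTER_CUBIC)
cv2.imwrite("pics/a1.png",np.hstack([a,b]))
E
```

```text
3.7417 [519.44 -91.47 170.43] [-179.96   -0.     83.55] [ 0.75  0.86 -0.62]
```

View pics/a1.png

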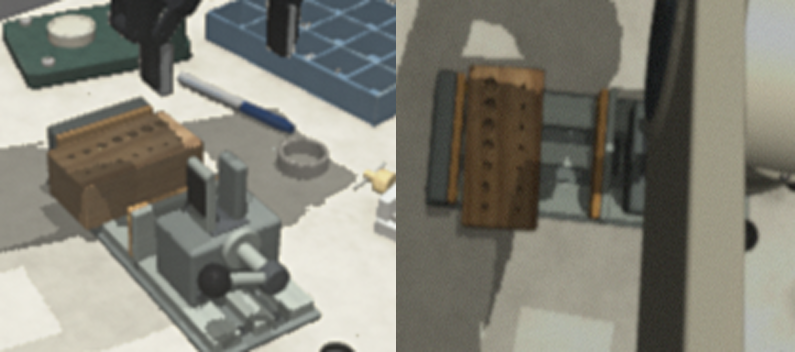

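The scene view (left half) shows the open fingers at about (155,75) and (285,30), above the lever and post tops at about (200,165) and (232,155). They straddle both, so I'll descend and squeeze.

```bash
python3 - <<'E'
from h import *
print(robot.servo_line([519.8,-92,76],v=80,contact_N=10), robot.read_position(),robot.read_wrist_force())
robot.grab(40); robot.hold(.3)
print(robot.read_t(),robot.read_position(),robot.read_wrist_force(),robot.read_grip_width())
s=robot.grab_frame("scene")
cv2.imwrite("pics/a2.png",cv2.resize(s[190:350,260:440],None,fx=4,fy=3.7,interpolation=cv2.INTER_CUBIC))
E
```

```text
False [520.18 -92.07  76.48] [ 0.13 -0.43  0.19]
6.0417 [522.99 -92.4   77.03] [10.43 -0.72  0.91] 0.2907790428426385
```

View pics/a2.png

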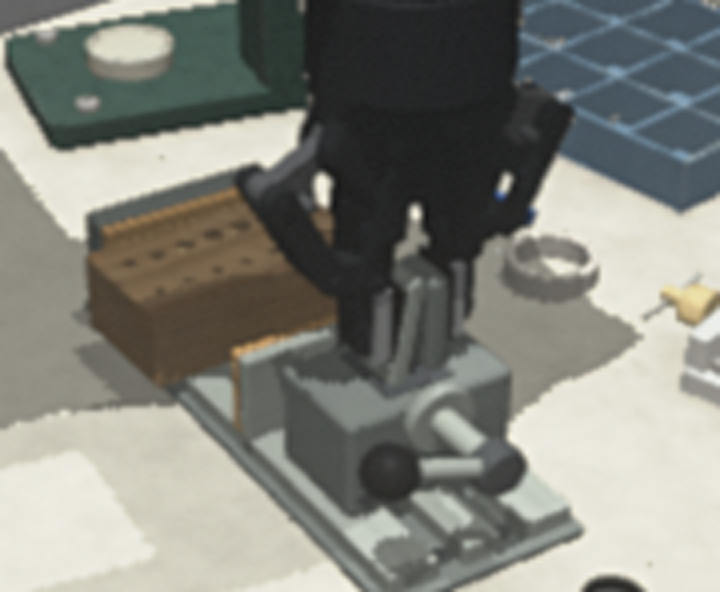

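```bash
python3 - <<'E'
from h import *
d=np.array([np.sin(np.radians(6.5)),np.cos(np.radians(6.5)),0])
p0=np.array([521.5,-92.,76])
y=np.array([-d[1],d[0],0])
def st(s):
    f=robot.read_wrist_force();p=robot.read_position();print(s,np.round([robot.read_t(),(p-p0)@d,(p-p0)@y,p[2],f@d,f@y,f[2],robot.read_grip_width()],2))
    return f@d
st(0)
for s in (10,20,32):
    robot.servo_line(list(p0+d*s),v=40);st(s)
for s in np.arange(35,53,1.5):
    robot.servo_line(list(p0+d*s),v=20)
    if st(s)<-6.5:break
cv2.imwrite("pics/a3.png",np.hstack([cv2.resize(robot.grab_frame("scene")[190:350,260:440],None,fx=2.2,fy=2.2),cv2.resize(robot.grab_frame("top")[160:320,265:475],None,fx=1.9,fy=2.2)]))
E
```

```text
0 [ 6.09 -0.26 -1.52 77.05  1.49 -9.86 -0.62  0.3 ]
10 [ 6.5  10.25 -1.5  77.    0.96 -2.76  6.11  0.3 ]
20 [ 6.9  20.31 -1.49 77.04  1.64 -3.27  6.28  0.29]
32 [ 7.35 32.33 -1.48 77.03  1.98 -3.48  6.97  0.3 ]
35.0 [ 7.65 35.16 -1.46 77.03  0.46 -3.3   7.44  0.3 ]
36.5 [ 7.9  36.55 -1.45 76.99 -0.29 -2.76  7.43  0.3 ]
38.0 [ 8.15 38.02 -1.45 77.03 -0.18 -3.02  7.49  0.29]
39.5 [ 8.4  39.52 -1.44 77.02  0.08 -3.09  6.8   0.3 ]
41.0 [ 8.65 41.01 -1.44 77.01 -0.16 -3.61  6.4   0.3 ]
42.5 [ 8.9  42.46 -1.4  77.02 -0.35 -3.83  6.89  0.3 ]
44.0 [ 9.15 43.92 -1.44 77.02 -1.44 -2.86  7.55  0.3 ]
45.5 [ 9.4  45.44 -1.4  77.01 -0.06 -2.71  6.68  0.29]
47.0 [ 9.65 46.89 -1.4  77.02 -1.23 -3.51  7.86  0.29]
48.5 [ 9.9  48.27 -1.43 77.02 -2.27 -2.61  6.84  0.29]
50.0 [10.15 49.5  -1.43 77.02 -3.45 -4.02  7.75  0.3 ]
51.5 [10.4  50.66 -1.43 77.02 -5.8  -3.99  7.85  0.29]
```

View pics/a3.png

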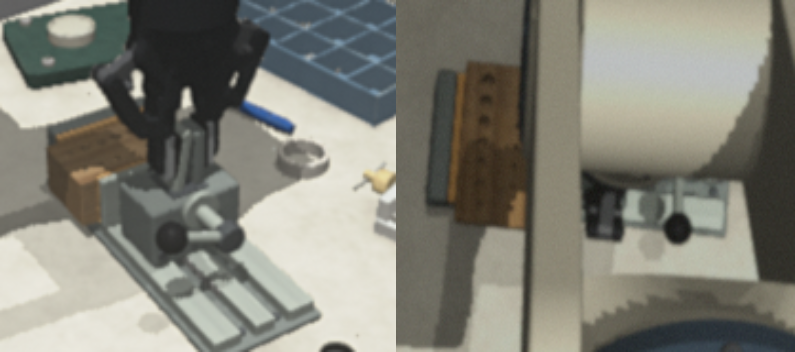

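```bash
python3 - <<'E'
from h import *
d=np.array([np.sin(np.radians(6.5)),np.cos(np.radians(6.5)),0])
p0=np.array([521.5,-92.,76])
y=np.array([-d[1],d[0],0])
def st(s):
    f=robot.read_wrist_force();p=robot.read_position();print(s,np.round([robot.read_t(),(p-p0)@d,(p-p0)@y,p[2],f@d,f@y,f[2],robot.read_grip_width()],2))
robot.servo_line(list(p0+d*47.3),v=20);robot.hold(.2);st(1)
robot.let_go();robot.hold(.2);st(2)
q=p0+d*47.3
robot.servo_line([q[0],q[1],180],v=150)
robot.goto([420,-230,260],[180,0,83.5]);st(3)
cv2.imwrite("pics/top4.png",robot.grab_frame("top"));cv2.imwrite("pics/scene4.png",robot.grab_frame("scene"))
a=cv2.imread("pics/top4.png")[170:290,265:475]; b=cv2.imread("pics/scene4.png")[225:365,250:420]
cv2.imwrite("pics/a4.png",np.hstack([cv2.resize(a,(420,400),interpolation=2),cv2.resize(b,(380,400),interpolation=2)]))
E
```

```text
1 [11.06 47.07 -1.43 77.02 -1.07 -3.06  6.58  0.3 ]
2 [11.88 47.32 -0.03 76.03 -0.39 -0.56  0.33  1.  ]
3 [  13.62 -147.98   85.11  259.26   -0.22   -0.29    0.48    1.  ]
```

View pics/a4.png

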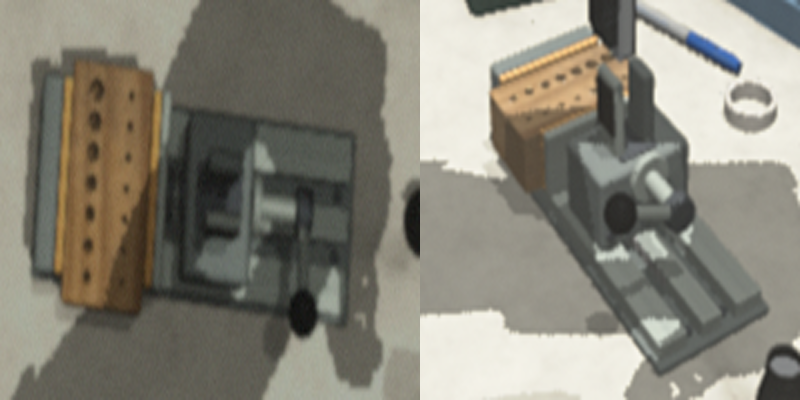

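The moving liner, at about (157,190) in the left half, meets the block. The block meets the fixed liner at about (68,185). Next I'll measure the ball.

```bash
python3 - <<'E'
from h import *
t=cv2.imread("pics/top4.png");s=cv2.imread("pics/scene4.png")
for n,im,(x0,y0,x1,y1) in(("top",t,(405,248,428,274)),("scene",s,(325,288,349,315))):
    g=im[y0:y1,x0:x1].max(2)
    for th in(30,40):
      for a,k in blobs(g<th,(x0,y0),20): print(n,th,a,cv2.minEnclosingCircle(k),cv2.boundingRect(k))
cv2.imwrite("pics/b4.png",cv2.resize(np.hstack([t[240:280,395:435],s[280:320,318:358]]),None,fx=9,fy=9,interpolation=0))
E
```

```text
top 30 107.5 ((415.5116271972656, 263.3488464355469), 6.521074295043945) (409, 257, 14, 13)
top 40 120.5 ((415.0769348144531, 263.4615478515625), 7.092061519622803) (408, 257, 15, 13)
```

View pics/b4.png

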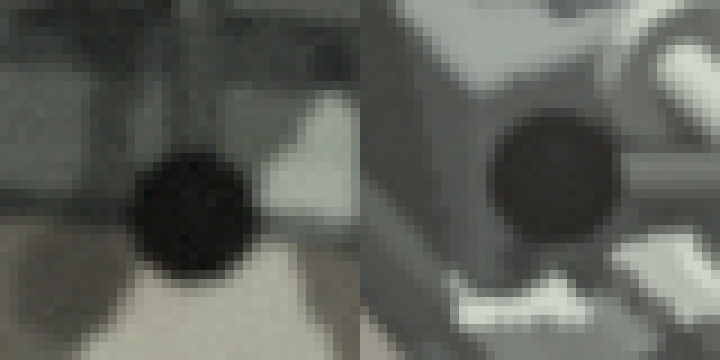

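```bash
python3 - <<'E'
from h import *
b,e=tri((416.1,263.2),(339.3,299.1));print(b,e)
d=np.array([np.sin(np.radians(6.5)),np.cos(np.radians(6.5)),0]);y=np.array([-d[1],d[0],0])
v=b-np.array([466.7,-150.2,74.7]);print(v@d,v@y)
q=b+4*y;print(q)
for z in(150,36):print(robot.inverse_kinematics([q[0],q[1],z],[180,0,83.5]))
E
```

```text
[ 471.91 -104.34   75.67] 0.1910492264099113
46.15759142555008 0.016800154412700254
[ 467.93 -103.88   75.67]
[-12.7   13.21 115.44  -0.    51.36  -6.2 ]
[-12.7   24.31 119.39  -0.    36.29  -6.2 ]
```

```bash
python3 - <<'E'
from h import *
q=[468,-103.9]
robot.grab(40)
robot.goto([*q,150],[180,0,83.5])
robot.servo_line([*q,98],v=120)
def st(s):
    f=robot.read_wrist_force();print(s,np.round(robot.read_t(),2),robot.read_position(),f);return f[2]
st(0)
for z in list(range(88,40,-6))+[40,38.5,37]:
    c=robot.servo_line([*q,z],v=40,contact_N=35)
    if st(z)>33 or c:print("stop");break
cv2.imwrite("pics/a5.png",np.hstack([cv2.resize(robot.grab_frame("scene")[190:350,250:430],None,fx=2.2,fy=2.2),cv2.resize(robot.grab_frame("top")[160:320,265:475],None,fx=1.9,fy=2.2)]))
E
```

```text
0 15.81 [ 468.43 -104.64   98.69] [0.38 0.11 0.05]
88 16.21 [ 467.86 -103.84   87.9 ] [ 0.88 -0.13  0.07]
82 16.51 [ 467.38 -103.76   81.86] [-0.76 -0.62  0.88]
76 16.81 [ 467.66 -103.83   75.81] [ 0.54 -0.77 -0.5 ]
70 17.11 [ 467.9  -103.88   69.82] [-0.57  1.03  0.35]
64 17.41 [ 468.03 -103.91   63.87] [-1.24 -0.1   1.77]
58 17.71 [ 468.   -103.94   57.87] [-1.75  0.22  1.7 ]
52 18.01 [ 468.4  -104.01   52.02] [-1.17 -0.21  2.4 ]
46 18.31 [ 469.35 -104.21   46.35] [ 0.86 -0.71  4.55]
40 18.61 [ 470.84 -104.51   40.89] [ 3.17 -1.85  5.45]
38.5 18.86 [ 471.26 -104.61   39.74] [ 2.62 -1.41 10.77]
37 19.11 [ 471.65 -104.7    38.95] [ 0.35 -0.46 21.94]
```

View pics/a5.png

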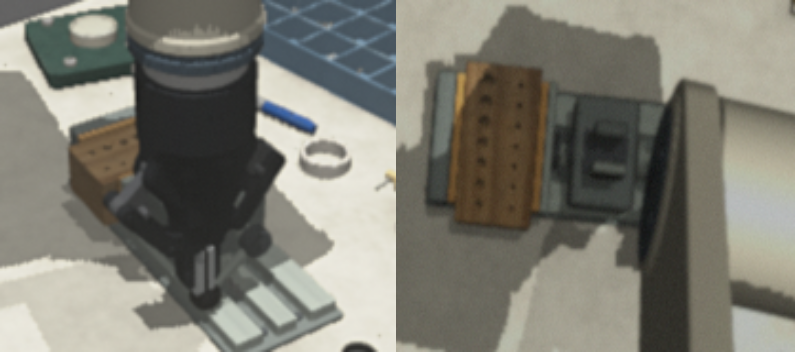

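```bash
python3 - <<'E'
from h import *
q=[469.5,-104.2]
robot.servo_line([*q,35.5],v=20,contact_N=20);robot.hold(.3)
print(robot.read_position(),robot.read_wrist_force())
robot.servo_line([*q,120],v=120)
robot.goto([400,-250,260],[180,0,83.5]);print(robot.read_t())
t=robot.grab_frame("top");s=robot.grab_frame("scene")
cv2.imwrite("pics/top6.png",t);cv2.imwrite("pics/scene6.png",s)
cv2.imwrite("pics/a6.png",np.hstack([cv2.resize(t[170:290,265:475],(420,400),interpolation=2),cv2.resize(s[225:365,250:420],(380,400),interpolation=2)]))
E
```

```text
[ 472.07 -104.83   38.74] [-5.7  -0.09 22.86]
21.4167
```

View pics/a6.png

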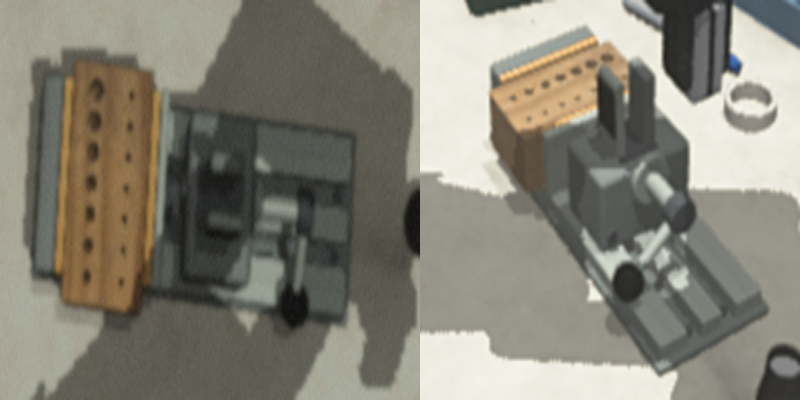

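```bash
python3 - <<'E'
from h import *
t=cv2.imread("pics/top6.png");s=cv2.imread("pics/scene6.png")
cv2.imwrite("pics/b6.png",cv2.resize(np.hstack([t[240:280,390:430],s[303:343,323:363]]),None,fx=9,fy=9,interpolation=0))
print(tri((411.8,261.8),(342.8,323.7)))
E
```

```text
(array([ 476.18, -106.03,   27.27]), np.float64(1.4498948455012837))
```

View pics/b6.png

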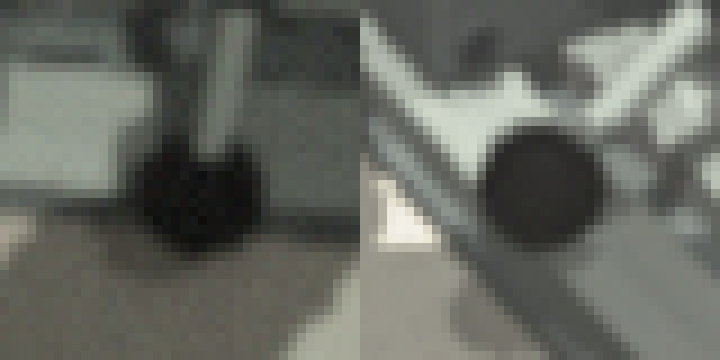

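```bash
python3 - <<'E'
from h import *
d=np.array([np.sin(np.radians(6.5)),np.cos(np.radians(6.5)),0])
for n in("top4","top6"):
    t=cv2.imread(f"pics/{n}.png")
    # profile along vise x at z=60, averaged over lit strip of vise y
    h=cv2.cvtColor(t,cv2.COLOR_BGR2HSV).astype(float)
    s=np.arange(-90,20,1.);f=np.array([536.5,65,60.]);yv=np.array([-d[1],d[0],0])
    P=[[proj("top",f+d*a+yv*b) for a in s] for b in range(-35,36,2)]
    m=np.array(P,np.float32)
    g=cv2.remap(t,m[...,0],m[...,1],1).astype(float)
    r=(g[...,2]/(g[...,0]+8)).mean(0)
    print(n);print(np.c_[s,r][12:100].T[1].round(1).tolist())
cv2.imwrite("pics/c.png",np.vstack([cv2.resize(cv2.imread(f"pics/{n}.png")[180:270,270:400],(780,290),interpolation=2) for n in("top4","top6")]))
E
```

```text
Traceback (most recent call last):
  File "h.py", line 16, in proj
    c=robot.camera_info(n);M=np.array(c["camera_from_world"]);p=M[:3,:3]@np.array(P,float)+M[:3,3]
ValueError: time passes only in moves, steps and waits
```

```bash
python3 - <<'E'
from h import *
C=robot.camera_info("top");M=np.array(C["camera_from_world"])
d=np.array([np.sin(np.radians(6.5)),np.cos(np.radians(6.5)),0]);yv=np.array([-d[1],d[0],0]);f=np.array([536.5,65,60.])
s=np.arange(-90,20,1.);b=np.arange(-35,36,2.)
W=f+d*s[None,:,None]+yv*b[:,None,None]
c=W@M[:3,:3].T+M[:3,3]
u=(C["fx"]*c[...,0]/c[...,2]+C["cx"]).astype(np.float32);v=(C["fy"]*c[...,1]/c[...,2]+C["cy"]).astype(np.float32)
for n in("top4","top6"):
    g=cv2.remap(cv2.imread(f"pics/{n}.png"),u,v,1).astype(float)
    r=(g[...,2]/(g[...,0]+8)).mean(0);print(n,dict(zip(s[10:40].astype(int).tolist(),r[10:40].round(2).tolist())))
    print({int(a):round(x,2) for a,x in zip(s,r) if a>-6 and a<12})
cv2.imwrite("pics/c.png",np.vstack([cv2.resize(cv2.imread(f"pics/{n}.png")[180:270,270:400],(780,290),interpolation=2) for n in("top4","top6")]))
print(robot.read_t())
E
```

```text
top4 {-80: 0.91, -79: 0.9, -78: 0.9, -77: 0.9, -76: 0.89, -75: 0.89, -74: 0.9, -73: 0.92, -72: 0.94, -71: 0.95, -70: 0.95, -69: 0.96, -68: 0.97, -67: 1.03, -66: 1.21, -65: 1.53, -64: 1.83, -63: 1.98, -62: 2.02, -61: 2.0, -60: 1.93, -59: 1.81, -58: 1.72, -57: 1.7, -56: 1.72, -55: 1.73, -54: 1.71, -53: 1.71, -52: 1.7, -51: 1.68}
{-5: np.float64(1.78), -4: np.float64(1.8), -3: np.float64(1.82), -2: np.float64(1.81), -1: np.float64(1.81), 0: np.float64(1.81), 1: np.float64(1.87), 2: np.float64(1.94), 3: np.float64(1.99), 4: np.float64(2.03), 5: np.float64(2.03), 6: np.float64(1.91), 7: np.float64(1.62), 8: np.float64(1.25), 9: np.float64(1.03), 10: np.float64(0.95), 11: np.float64(0.93)}
top6 {-80: 0.91, -79: 0.91, -78: 0.92, -77: 0.91, -76: 0.91, -75: 0.91, -74: 0.91, -73: 0.92, -72: 0.94, -71: 0.96, -70: 0.97, -69: 0.97, -68: 0.97, -67: 0.99, -66: 1.06, -65: 1.27, -64: 1.62, -63: 1.89, -62: 2.03, -61: 2.07, -60: 2.05, -59: 1.99, -58: 1.91, -57: 1.86, -56: 1.86, -55: 1.85, -54: 1.83, -53: 1.8, -52: 1.76, -51: 1.74}
{-5: np.float64(1.79), -4: np.float64(1.81), -3: np.float64(1.82), -2: np.float64(1.81), -1: np.float64(1.8), 0: np.float64(1.81), 1: np.float64(1.86), 2: np.float64(1.93), 3: np.float64(1.99), 4: np.float64(2.03), 5: np.float64(2.02), 6: np.float64(1.91), 7: np.float64(1.61), 8: np.float64(1.25), 9: np.float64(1.02), 10: np.float64(0.94), 11: np.float64(0.93)}
21.5167
```

View pics/c.png

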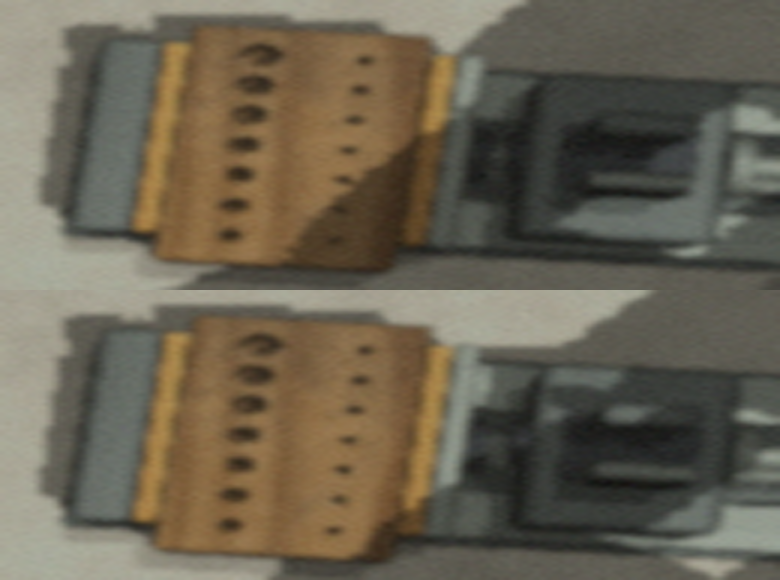

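```bash
python3 - <<'E'
from h import *
print(robot.read_wrist_force(),robot.read_t());robot.job_done()
E
```

```text
[ 0.08  0.73 -0.38] 21.5167
the job is handed in; nothing more can be done
```

The beech block is clamped for drilling, and I handed the job in at 21.5 s with the arm clear of the vise.

**What I did:** I squeezed the release lever against the post, with the fingers closing to about 25 mm (24 mm is fully squeezed). I slid the carriage about 47 mm until the moving jaw pushed the block against the fixed jaw. The slide first ran about 3 mm past contact, so I eased back before letting go. With the lever released, I pressed the crank ball straight down until it stopped.

**Last checks:**
- **Crank:** The fingertip ended about 39 mm above the bench, against about 40 mm expected at the stop. The force there was about 23 N and rose steeply.
- **Ball height:** The two cameras put the ball centre at 27 mm, against 29 mm expected. The same measurement read about 3–4 mm low before the press (75–76 mm instead of 79 mm), so I take it as at the stop.
- **Jaws:** The pictures show both liners against the block. The moving liner advanced only about 0.8 mm while the crank turned, so most of the 12 mm should have gone into compressing the spring. I estimate a clamping force of about 25 N, but did not measure it directly.
- **Lever:** The last picture shows it standing apart from the post, as it does at rest.
- **Forces:** The highest force I read was about 23 N, when pressing the ball.

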